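# Load a bangle on the drilling slide and hold it at the detent

## Task

Lift the dark wooden bangle up and off its peg on the stand, set it gently upright in the orange pocket of the drilling slide while the carriage is still at its loading end, and let it go. Then take the carriage by its black handle and slide it along until the ball clicks into the notch in front of the drill, and finish still gripping the handle with the ball seated in the notch and the bangle in its pocket. Leave the pale bangle and everything else on the table where it is.

Things in the scene. Friction and masses are not known exactly. Their poses are not given: they have to be found in the camera images.
- dark_bangle: dark brown wooden ring to be drilled: outer diameter 92 mm, hole 50 mm (rim 21 mm deep radially), 16 mm thick, 65 g. Origin at the ring's centre, y axis through the hole. It hangs plane upright; its top is 46 mm above the origin. Pinch it across its 16 mm thickness at the rim's top, from above; the peg passes under that rim, so keep the tips within 18 mm below the top.
- pale_bangle: pale wooden bangle of the same size and frame, on the stand's other peg; leave it hanging
- stand: fixed post, origin under its round 110 mm foot. Two brass pegs 8 mm thick, axes 170 mm up, run out along its +y and -y; each ends 99 mm out in an upturned tip whose top is 18 mm above the peg's axis. A bangle hangs about 55 mm out on each (either may be the dark one). To come off it must rise 16 to 40 mm, then go outwards along the peg past the tip.
- carriage: aluminium carriage on two guide rods, top face 36 mm up, 90 by 135 mm. It slides only along its own y axis, with about 1 N of friction: the drill lies towards its -y, its +y end is the loading end, where it starts. Origin on the table plane under the pocket. Only the ball detent stops it, until 200 mm from the loading end. The slide's place and heading vary.
- pocket (a point): floor centre of the carriage's orange pocket, 36 mm up, axes as the carriage's: an open slot like a toast rack, 21 mm wide along y between cheeks 28 mm high and 64 mm long, closed at its x ends by lips 9 mm high, 60 mm apart. A bangle stands upright in it, hole axis along y, on the floor between the lips, its centre 46 mm above this point.
- handle (a point): centre of the top of the black rubber handle on the carriage, 106 mm above the table, 75 mm from the pocket towards +y: an upright block 24 mm (x) by 20 mm (y) by 70 mm high
- ball (a point): centre of the sprung steel ball (12 mm) under the small outrigger with a brass barrel on the carriage's -x side, 55 mm out, level with the pocket in y; axes as the carriage's. At the notch block it strikes the first hump 15 mm before the notch and needs 4 to 8 N of push to climb it.
- notch (a point): where the ball's centre is when seated, on the fixed brass notch block, axes parallel to the carriage's; 70 to 160 mm from the ball's start, in -y. Round brass humps crest 7 mm before and after it. Past the first crest it is drawn in (push 2 to 6 N below plain sliding); 1 or 2 mm past the notch the push turns up by 3 N or more. Let go within 4 mm, it centres itself.
- station: fixed drilling station that bears the notch block: origin on the table under the slide's middle line, level with the notch in y, axes as the carriage's. A blue drill on its +x side, up to 112 mm tall and 50 mm wide, from 55 mm (tip of the bit) to 200 mm out, points at the pocket.
- wood_cup: bystander: wooden cup, 66 mm wide, 60 mm high, origin under its centre
- wax_jar: bystander: amber jar, 56 mm wide, 60 mm high, origin under its centre
- dust_brush: bystander: small brush lying on the table, origin under its middle
- oud_stick: bystander: flat brown wood piece, 110 by 24 by 16 mm, origin under its middle
- log_round: bystander: short sawn log, 68 mm wide, 50 mm high, origin under its centre
Things that resemble listed ones, but are neither listed nor needed, are in the scene too. Of the things that look like the stand, the larger one is meant. Of the things shaped like the pale_bangle, the wooden one is meant.

How it is judged:
By the outcome, as a careful person would: the job done as asked, in the order asked, and still so for the second after the job is handed in, while the arm keeps its last pose, push and grip.
It also fails if it takes over 64 s, if anything falls off the work surface, if the arm or the gripper's body presses on something with over 40 N, if the wrist force passes 120 N, or if a joint passes its speed limit or range.

## Robot

A 6-joint arm with a two-finger parallel gripper is mounted at the origin on the work surface. World frame = base frame: x ahead of the robot, y to its left, z up, the work surface at z = 0. Lengths are in mm, angles in rad, forces in N, time in s.
With the tool pointing down it reaches from about 300 to 775 mm from the base axis. Payload 14.6 kg.
Tool frame: the origin (TCP) lies midway between the tips of the shut fingers; the grasp point (between the pads) lies 19 mm behind it; z points along the fingers, y is the line along which they close (so a half turn about z gives the same grasp; the last joint's range is limited). The gripper opens to 85 mm and grips with 20 to 120 N. Pads are 22 mm wide; open, the fingers measure 114 mm over their backs; the gripper's body (76 mm by 85 mm) begins 54 mm behind the grasp point. The pads swing forward as they close: fully open they stand 13 mm farther back than shut.
Start: joints at [-1.241, 0.3, 1.521, -0, 1.321, -0.067], TCP at [212.55, -507.259, 231.281] pointing down, gripper open.
Joint ranges: [-3.03, 3.03], [-0.79, 2.21], [0.23, 2.52], [-1.04, 4.18], [0, 3.07], [-2.55, 2.55]. Speed limits (rad/s): [2.22, 2.22, 2.57, 3.14, 3.14, 3.14].

## Interface

Orientations are given as a unit quaternion [w, x, y, z].
In Python, from station import bot gives the robot as it stands.
- The arm moves only by the tool send_rows, never from a script. Its argument "targets" is one flat list of numbers, 5 for each row, row after row: the opening, from 0 (shut) to 1 (fully open), then the shift along the tool's x, y, z in mm, then the turn about the tool's z in units of 5 degrees (1.0 is 5 degrees). In form: [jaw, tx, ty, tz, roll, jaw, tx, ty, tz, roll, ...]. A call has 1 to 12 rows; each row is the pose to reach, as a shift and turn from the pose commanded when the call began, along the tool's axes at that moment; what a row does not reach only later rows make up. A row lasts 1/12 s, in which the tool goes at most 41.7 mm and 7.16 degrees, less where a joint would pass 70% of its speed; a pose out of reach is approached as far as the arm can. A call with a gripper value outside its range is refused whole. The fingers move at their own pace and stop on an object; the grip force is fixed at half the most. Time passes only in rows, so rows that repeat a pose let the fingers close. It gives the time, the measured TCP pose, the force, the opening and the grip force at its end, in the units of the state.
- bot.get_state(): the state, without advancing time (a new reading comes with each control period).
- bot.snapshot(name): name is "side" or "top" or "wrist"; returns the picture (420x560x3 uint8, red, green, blue); there is no depth.
- bot.get_calibration(name): a dict with "intrinsics" (3x3 intrinsics, pixels), "rvec" (rotation vector, rad) and "tvec" (3), from world to camera coordinates, as OpenCV has them. Camera axes: x right, y down, z forward; pixel columns grow to the right and rows downward; lengths in mm; the calibration is good to about 2 mm. A picture is of the moment at which its call begins: read the wrist's pose just before it. get_calibration takes no time and is no camera call; for the wrist camera it gives the pose at the moment of the call.
- bot.finish_job(): hands the job in; it is judged then, once.
The state is a dict: "t": time; "joint_pos": joint angles; "qd": joint speeds; "tau": joint torques, N m; "position": TCP position; "eef_rot": TCP orientation; "wrist_force": force on the tool from outside, world axes, zero at the start; "torque": the same for the moment, N m; "grip_width": finger opening in mm; "grip_force": force on a finger pad.
Only numpy, scipy, OpenCV 4.12 (cv2) and the standard library are available. Lean on these libraries where they do the work, as an engineer would, in place of code of your own. Each camera call takes 0.05 s, during which the arm holds its last target. There are 200 camera calls.

## Working session

There is one attempt and no reset: what is moved stays moved. The work goes in short steps, Python scripts to look and compute and a tool call to move; the robot and the scene stay as the last step left them, time stands still between calls to the robot, and variables do not carry over. Pictures are saved under pics/ and viewed, at most 10 in all, crops included, and the job is handed in when it is done.

Besides the shell and the picture viewer there is one more tool, called after "Emit:" as name(argument=value, ...), one argument or row to a line, values as JSON. send_rows: Moves the arm, as the interface text tells. Its arguments: {"type":"object","properties":{"targets":{"type":"array","items":{"type":"number"}}},"required":["targets"]}

```bash
mkdir -p pics; ls
python3 - <<'E'
from station import bot
import cv2
s=bot.get_state();print(s['t'],s['position'],s['eef_rot'],s['wrist_force'],s['grip_width'])
for n in ['side','top']:
    im=bot.snapshot(n);c=bot.get_calibration(n)
    cv2.imwrite(f'pics/{n}0.png',im[:,:,::-1])
    import numpy as np
    R=cv2.Rodrigues(np.array(c['rvec'],float))[0];print(n,np.round(c['intrinsics'],1).tolist(),'cam',-R.T@np.array(c['tvec'],float),R.round(2).tolist())
E
```

```text
pics
0.0 [ 212.46179548 -507.04694248  230.70387239] [-5.90212456e-04  9.80383409e-01  1.97099003e-01 -7.58181224e-05] [-0.1064558   0.21939501  0.62457156] 85.74975121766732
side [[533.3, 0.0, 276.9], [0.0, 533.3, 215.2], [0.0, 0.0, 1.0]] cam [  443.69235389 -1075.95357803  1185.73800016] [[0.99, -0.12, -0.02], [-0.1, -0.69, -0.72], [0.07, 0.72, -0.69]]
top [[513.5, 0.0, 275.0], [0.0, 513.5, 212.3], [0.0, 0.0, 1.0]] cam [ 273.53735676   49.89823663 1512.85258544] [[-0.09, -1.0, -0.01], [-0.98, 0.09, -0.2], [0.2, -0.01, -0.98]]
```

View pics/top0.png

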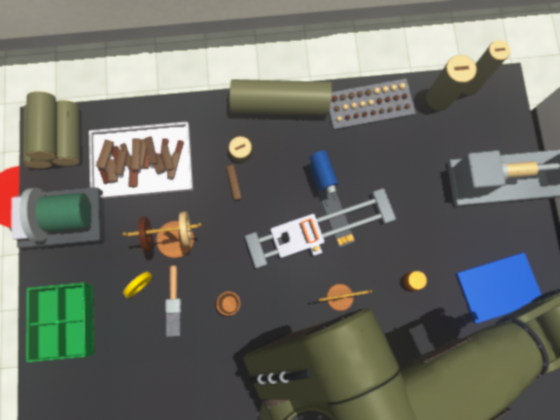

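View pics/side0.png

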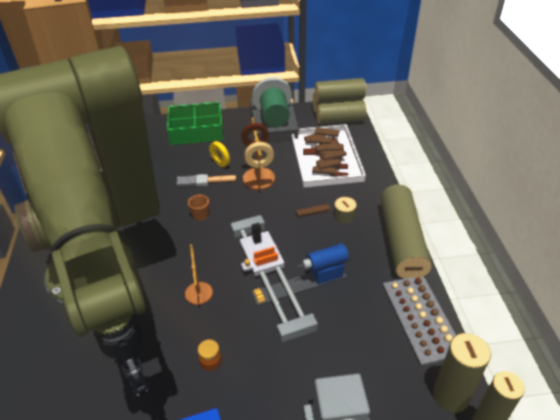

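The top picture shows the large stand at about (172,237), with the dark bangle at (145,235) and the pale one at (185,230). A smaller, empty look-alike stand is at (340,297), and a yellow ring that isn't wood lies at (137,284). The carriage is at (298,236), its handle at (282,238) and its pocket at (310,231). The notch block is at (345,240) and the blue drill at (323,170). In the side view, the dark bangle is at (255,133), the pale one at (259,155) and the carriage at (262,252). Next I'll enlarge both regions.

Run:
```python
import cv2,numpy as np
t=cv2.imread('pics/top0.png');s=cv2.imread('pics/side0.png')
def c(im,x,y,w=100,h=75):
    o=cv2.resize(im[y:y+h,x:x+w],(400,300),interpolation=cv2.INTER_CUBIC)
    for k in range(0,100,20):
        cv2.putText(o,str(x+k),(k*4,8),0,.3,(0,255,255));cv2.line(o,(k*4,10),(k*4,14),(0,255,255))
        if k<75: cv2.putText(o,str(y+k),(0,k*4+4),0,.3,(0,255,255))
    return o
cv2.imwrite('pics/crops.png',np.vstack([np.hstack([c(t,115,200),c(t,260,195)]),np.hstack([c(s,210,118),c(s,225,215)])]))
```

```text
(no output)
```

View pics/crops.png

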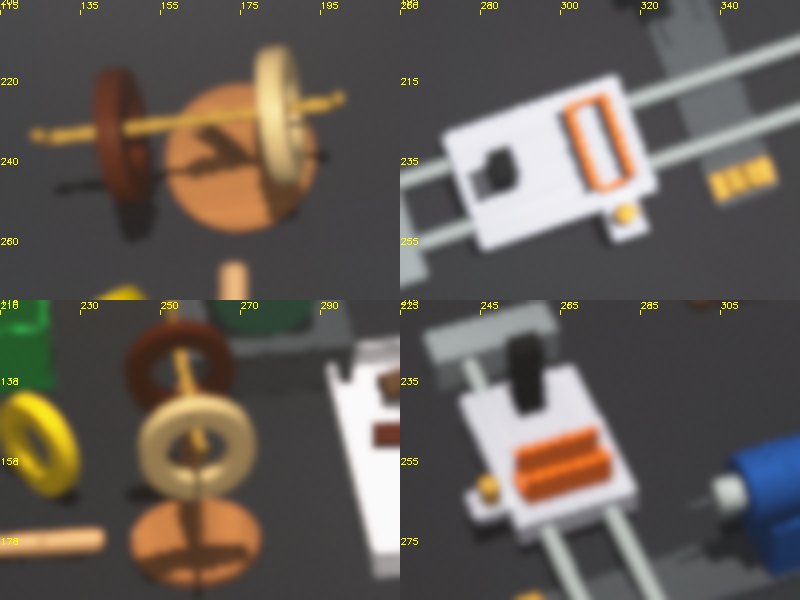

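The crops show the wooden stand carrying both bangles. The dark bangle is on the far-left peg: top view (145,233), side view (255,133). Peg tips are at (124,233.5) and (199.5,224.5) in the top view. The carriage's face corners are clear in both views. Now I'll measure.

```bash
cat > h.py <<'E'
import cv2,numpy as np
from station import bot
def cal(n):
    c=bot.get_calibration(n);return np.array(c['intrinsics'],float),np.array(c['rvec'],float),np.array(c['tvec'],float)
def proj(C,P): return cv2.projectPoints(np.array(P,float).reshape(-1,1,3),C[1],C[2],C[0],None)[0].reshape(-1,2)
def ray(C,uv,z):
    R=cv2.Rodrigues(C[1])[0];o=-R.T@C[2].ravel();d=R.T@np.linalg.inv(C[0])@np.array([uv[0],uv[1],1.]);return o+d*(z-o[2])/d[2]
E
python3 - <<'E'
from h import *
T,S=cal('top'),cal('side')
p=lambda a:print(np.round(a,1).tolist())
print('carr top');ct=[ray(T,u,36) for u in [(270.75,228.75),(313.75,213.75),(324.25,241.25),(281.25,257.5)]];p(ct)
print('side');cs=[ray(S,u,36) for u in [(268.75,231.25),(284.25,262.5),(255,272.5),(239.5,240)]];p(cs)
for c in(ct,cs):
    c=np.array(c);v=c[0]+c[3]-c[1]-c[2];u=c[0]+c[1]-c[2]-c[3];print('cen',c.mean(0).round(1),'len',np.linalg.norm(v)/2,np.linalg.norm(u)/2,'yaw(y)',np.degrees(np.arctan2(-v[0],v[1])),'yaw(x)',np.degrees(np.arctan2(u[1],u[0])))
print('pocket');q=np.array([ray(T,u,64) for u in [(300.75,220.75),(311.25,218.25),(318.5,241),(308.25,243)]]);p(q);p(q.mean(0))
print('handle');p(ray(T,(285,234.5),106))
print('ball,notch');p(ray(T,(316.5,248),50));p(ray(T,(346,239.5),25))
print('pegtips');a,b=ray(T,(124,233.5),183),ray(T,(199.5,224.5),183);p([a,b,(a+b)/2]);print(np.linalg.norm(a-b),np.degrees(np.arctan2(-(a-b)[0],(a-b)[1])))
print('foot');p(ray(T,(174,239),5)); p(ray(S,(258.5,179),5))
print('dark z149');p(ray(T,(145,233.5),149));p(ray(S,(255,131.5),149));print('pale');p(ray(S,(259,155),149))
E
```

```text
carr top
[[527.7, 46.6, 36.0], [560.5, -83.1, 36.0], [476.7, -104.7, 36.0], [441.2, 24.0, 36.0]]
side
[[531.1, 43.2, 36.0], [561.0, -86.4, 36.0], [475.2, -111.4, 36.0], [441.1, 19.5, 36.0]]
cen [501.5 -29.3  36. ] len 133.57288643549268 87.97099391097086 yaw(y) 14.800137890066905 yaw(x) 14.539145472583197
cen [502.1 -33.8  36. ] len 134.0955724974643 91.22924880049044 yaw(y) 13.796399148802621 yaw(x) 15.476485673427213
pocket
[[538.1, -41.2, 64.0], [542.6, -72.0, 64.0], [475.1, -85.5, 64.0], [472.1, -55.9, 64.0]]
[507.0, -63.7, 64.0]
handle
[495.9, 8.8, 106.0]
ball,notch
[457.4, -78.9, 50.0]
[477.5, -169.7, 25.0]
pegtips
[[525.6, 431.7, 183.0], [531.2, 232.7, 183.0], [528.4, 332.2, 183.0]]
199.1143386669666 1.5953652521144988
foot
[529.0, 335.3, 5.0]
[526.4, 327.2, 5.0]
dark z149
[526.8, 385.1, 149.0]
[528.6, 403.0, 149.0]
pale
[529.3, 273.3, 149.0]
```

Emit:
send_rows(
  targets=[1,100,-70,-60,0,1,200,-140,-100,1,1,300,-210,-130,1.5,1,400,-285,-150,1.6,1,451,-318,-150,1.6,1,451,-318,-150,1.6,1,451,-318,-150,1.6,1,451,-318,-150,1.6,1,451,-318,-150,1.6,1,451,-318,-150,1.6,1,451,-318,-150,1.6,1,451,-318,-150,1.6],
)

```text
t: 1.1
position: [468.3, -98.1, 365.1]
eef_rot: [0.0, 0.992, 0.128, -0.0]
wrist_force: [0.7, -1.1, 0.2]
grip_width: 85.7
grip_force: 0.0
```

Run:
```python
from h import *
s=bot.get_state();print(s['t'],s['position'],s['eef_rot'],s['joint_pos'],np.abs(s['qd']).max())
from scipy.spatial.transform import Rotation as Ro
q=s['eef_rot'];R=Ro.from_quat([q[1],q[2],q[3],q[0]]).as_matrix()
W=cal('wrist');Rc=cv2.Rodrigues(W[1])[0];o=-Rc.T@W[2].ravel()
print('cam in tool',R.T@(o-s['position']),(R.T@Rc.T).round(2).tolist(),W[0].tolist())
np.save('w1.npy',np.array([W[0],np.column_stack([W[1].ravel(),W[2].ravel(),[0,0,0]])]))
im=bot.snapshot('wrist');cv2.imwrite('pics/w1.png',cv2.resize(im[:,:,::-1],(800,600),interpolation=cv2.INTER_CUBIC))
```

```text
1.1 [468.28555222 -98.05900003 365.11157913] [ 1.12349455e-05  9.91739862e-01  1.28265530e-01 -2.03840887e-05] [-2.82971620e-01  6.84377806e-02  1.48805543e+00 -3.69071743e-05
  1.58512782e+00  1.03058445e+00] 1.0009222170807859
cam in tool [  81.15616002    0.30026444 -143.37431956] [[0.0, -0.95, -0.31], [1.0, 0.0, -0.0], [0.0, -0.31, 0.95]] [[295.4852038720543, 0.0, 281.0461543004037], [0.0, 295.4852038720543, 209.3214456022781], [0.0, 0.0, 1.0]]
```

View pics/w1.png

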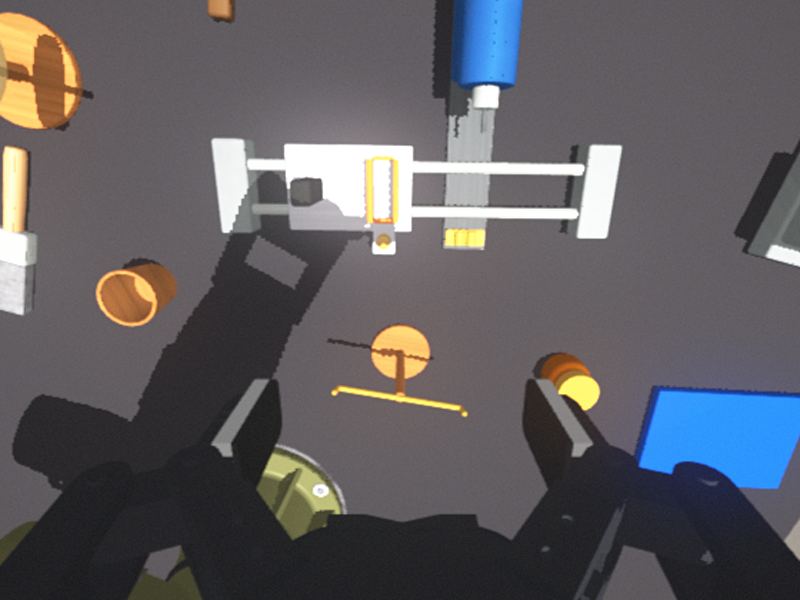

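The wrist view shows the carriage's corners at about (285,145), (412,147), (412,232) and (290,230). The pocket is centred at (382,190), the handle at (306,192), the barrel at (383,240) and the notch block at (465,239).

Run:
```python
from h import *
a=np.load('w1.npy');W=(a[0],a[1][:,0],a[1][:,1]);k=.7
p=lambda n,a:print(n,np.round(a,1).tolist())
c=np.array([ray(W,(k*u,k*v),36) for u,v in [(285,145),(412,147),(412,232),(290,230)]]);p('c',c)
v=c[0]+c[3]-c[1]-c[2];print(c.mean(0),np.linalg.norm(v)/2,np.degrees(np.arctan2(-v[0],v[1])))
r=np.array([ray(W,(k*u,k*v),z) for u,v,z in [(230,140,20),(600,146,20)]]);d=r[0]-r[1];print('rail yaw',np.degrees(np.arctan2(-d[0],d[1])))
r=np.array([ray(W,(k*u,k*v),20) for u,v in [(290,164.5),(578,169.5)]]);d=r[0]-r[1];print('rod yaw',np.degrees(np.arctan2(-d[0],d[1])))
r=np.array([ray(W,(k*u,k*v),20) for u,v in [(415,210),(578,213.5)]]);d=r[0]-r[1];print('rod yaw',np.degrees(np.arctan2(-d[0],d[1])))
q=np.array([ray(W,(k*u,k*v),64) for u,v in [(367,157),(397,157),(397,222),(368,224)]]);p('pocket',q.mean(0));p('',q)
p('handle',ray(W,(k*306,k*194),106));p('barrel',ray(W,(k*383,k*240),50));p('notch',ray(W,(k*465,k*239),28))
# red/orange, dark centroid check
im=cv2.resize(cv2.imread('pics/w1.png'),(560,420),interpolation=cv2.INTER_AREA).astype(int)
s=im[100:172,195:295];b,g,r_=s[...,0],s[...,1],s[...,2]
m=(r_-b>90);ys,xs=np.nonzero(m);print('orange bbox',xs.min()+195,xs.max()+195,ys.min()+100,ys.max()+100)
m=(s.max(2)<90)&(np.arange(100)[None]<45);ys,xs=np.nonzero(m[:45]);
print('\n'.join(' '.join('%3d'%v for v in row) for row in s[20:46:1,4:36:1].mean(2).astype(int)))
```

```text
c [[529.8, 45.1, 36.0], [561.9, -84.6, 36.0], [475.5, -108.1, 36.0], [442.8, 24.4, 36.0]]
[502.51564827 -30.81093244  36.        ] 135.08617608172707 13.871400220870534
rail yaw 13.887825376942045
rod yaw 13.813807697273903
rod yaw 13.558095983341316
pocket [512.6, -65.9, 64.0]
 [[540.5, -43.3, 64.0], [548.2, -72.2, 64.0], [485.8, -88.4, 64.0], [476.0, -59.6, 64.0]]
handle [495.0, 0.8, 106.0]
barrel [461.1, -78.9, 50.0]
notch [482.0, -169.4, 28.0]
orange bbox 257 278 110 171
154 240 255 255 255 255 255 255 255 255 255 255 255 255 255 255 255 255 255 255 255 255 255 255 255 255 255 255 255 255 255 255
151 240 255 255 255 255 255 255 255 255 255 255 255 255 255 255 255 255 255 255 255 255 255 255 255 255 255 255 255 255 255 255
153 240 255 255 255 255 255 255 255 255 255 255 255 255 255 254 255 255 255 255 255 255 255 255 255 255 255 255 255 255 255 255
149 237 255 255 255 255 252 251 251 250 249 251 250 249 242 228 241 246 246 248 252 254 254 254 253 255 255 255 255 255 255 255
139 219 253 255 255 253 229 211 205 195 192 199 193 180 156 131 143 160 167 179 206 222 224 222 214 234 252 
[... 2007 characters left out ...]
 108 100  93  90  90  93  99 117 140 166 186 191 188 193 214
 81  88 118 144 123  85  77  79  82  82  91  97 100  95  90  94 103 103  96  90  91  98 114 135 162 182 189 189 190 190 189 192
104 106 126 152 141  95  79  77  80  79  84  83  85  85  85  84  88  88  90  95 112 133 157 177 184 188 187 187 187 188 188 188
148 147 153 164 156 122  94  84  85  85  86  87  88  89  88  90  91  95 111 130 158 177 183 186 186 186 185 185 185 187 187 188
159 159 159 168 171 158 135 122 119 120 122 122 121 122 122 125 126 134 157 172 181 185 183 184 183 184 184 185 184 184 186 186
165 163 160 164 174 176 172 171 171 172 172 171 171 171 173 173 174 176 179 181 182 181 180 181 180 184 184 182 183 184 185 185
```

Emit:
send_rows(
  targets=[1,0,0,0,0,1,0,0,0,0,1,0,0,0,0],
)

```text
t: 1.4
position: [467.3, -100.8, 364.2]
eef_rot: [-0.0, 0.992, 0.128, -0.0]
wrist_force: [0.0, 0.4, -0.2]
grip_width: 85.4
grip_force: 0.0
```

```bash
cat >> h.py <<'E'
def to(x,y,z,yaw=None):
    "shift and turn from the measured pose, in send_rows axes"
    s=bot.get_state();q=s['eef_rot'];a=2*np.arctan2(q[2],q[1]);P=np.array(s['position']);d=np.array([x,y,z])-P
    print('t',round(s['t'],2),'P',P.round(1),'yaw',round(np.degrees(a),2),'F',np.round(s['wrist_force'],1),'w',round(s['grip_width'],1),'j6',round(s['joint_pos'][5],2))
    print('tx ty tz',np.round([d[0]*np.cos(a)+d[1]*np.sin(a),d[0]*np.sin(a)-d[1]*np.cos(a),-d[2]],1),'roll',None if yaw is None else round((np.degrees(a)-yaw)/5,2))
E
python3 - <<'E'
from h import *
a=np.load('w1.npy');W=(a[0],a[1][:,0],a[1][:,1])
h=ray(W,(210.5,133),106);print('handle',h)
to(480,385,350,1.6)
E
```

```text
handle [497.32418561   6.15440608 106.        ]
t 1.4 P [ 467.3 -100.8  364.2] yaw 14.69 F [ 0.   0.4 -0.2] w 85.4 j6 1.03
tx ty tz [ 135.5 -466.7   14.2] roll 2.62
```

Emit:
send_rows(
  targets=[0.47,10,-35,1,0.2,0.47,20,-70,2,0.5,0.47,31,-105,3,0.8,0.47,41,-140,4,1,0.47,51,-175,5,1.2,0.47,61,-210,6,1.4,0.47,71,-245,8,1.6,0.47,82,-280,9,1.8,0.47,92,-315,10,2,0.47,102,-350,11,2.2,0.47,112,-385,12,2.4,0.47,122,-420,13,2.6],
)

```text
t: 2.4
position: [479.4, 337.3, 351.4]
eef_rot: [0.0, 1.0, 0.014, -0.0]
wrist_force: [0.8, -0.2, -0.4]
grip_width: 40.3
grip_force: 0.0
```

Emit:
send_rows(
  targets=[0.47,0,-25,0,0,0.47,0,-40,0,0,0.47,0,-40,0,0,0.47,0,-40,0,0,0.47,0,-40,0,0],
)

```text
t: 2.82
position: [478.3, 375.5, 351.6]
eef_rot: [0.0, 1.0, 0.014, -0.0]
wrist_force: [0.2, -0.5, 0.1]
grip_width: 40.2
grip_force: 0.0
```

Run:
```python
from h import *
to(480,385,350,1.6)
W=cal('wrist')
np.save('w2.npy',np.array([W[0],np.column_stack([W[1].ravel(),W[2].ravel(),[0,0,0]])]))
im=bot.snapshot('wrist');cv2.imwrite('pics/w2.png',cv2.resize(im[:,:,::-1],(800,600),interpolation=cv2.INTER_CUBIC))
```

```text
t 2.82 P [478.3 375.5 351.6] yaw 1.63 F [ 0.2 -0.5  0.1] w 40.2 j6 2.15
tx ty tz [ 1.9 -9.4  1.6] roll 0.01
```

View pics/w2.png

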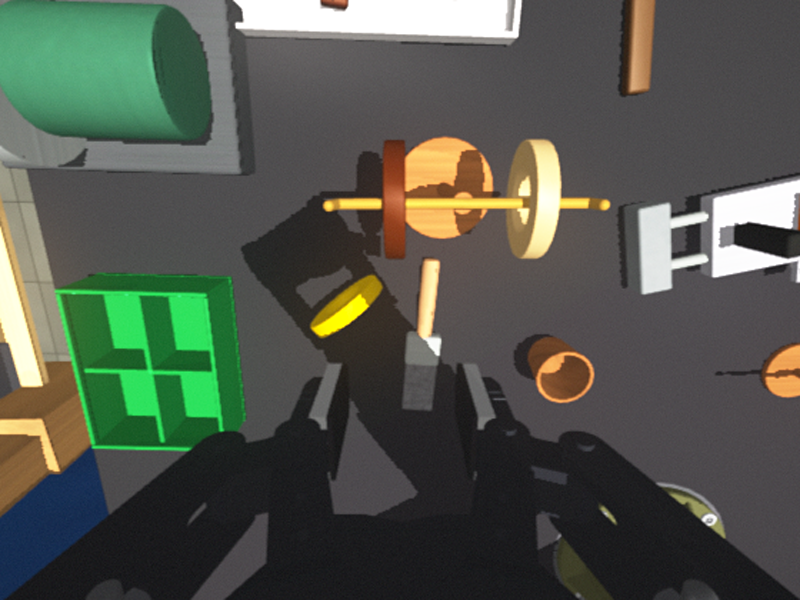

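The wrist view confirms the dark bangle edge-on at (394,198), spanning u from 383 to 406. The peg tips are at (330,205) and (605,204), and the pale bangle is apart at (535,198).

Run:
```python
from h import *
a=np.load('w2.npy');W=(a[0],a[1][:,0],a[1][:,1]);k=.7
A,B=[ray(W,(k*u,k*v),180) for u,v in [(330,205),(605,204)]];d=A-B
print(A,B,(A+B)/2,np.linalg.norm(d),np.degrees(np.arctan2(-d[0],d[1])))
# ring face edges: left/right at top rim z=195 (x on the peg) and at mid-height ends
for z,pts in [(149,[(383,142),(406,142),(384,256),(405,256)]),(195,[(383,200),(406,200)])]:
    print(z,[ray(W,(k*u,k*v),z).round(1).tolist() for u,v in pts])
im=cv2.resize(cv2.imread('pics/w2.png'),(560,420),interpolation=cv2.INTER_AREA).astype(int)
for v in (103,115,130,150,165,178): print(v,im[v,262:292].max(1)-im[v,262:292].min(1))
```

```text
[526.52762941 429.41131788 180.        ] [533.07771389 228.36669953 180.        ] [529.80267165 328.88900871 180.        ] 201.1512917460163 1.866050910785125
149 [[572.0, 392.6, 149.0], [572.5, 374.9, 149.0], [482.8, 390.4, 149.0], [483.3, 372.9, 149.0]]
195 [[532.6, 390.1, 195.0], [533.0, 374.1, 195.0]]
103 [  7   8   6   5   6  10  37  72  82  84  83  80  80  80  80  78  79  81
  81  82  77  48  18   8   6   4  20  69 123 149]
115 [ 10  11  12  11  14  33  75 101 106 104 105 107 105 107 106 107 106 106
 104 101 110 147 161 150 146 147 145 146 146 145]
130 [ 15  14  16  17  18  39  87 119 123 122 122 124 124 123 123 122 122 124
 122 121 123 145 157 149 147 145 147 151 151 155]
150 [ 17  16  19  19  15  29  77 116 123 122 123 125 125 124 123 125 127 126
 128 130 126 132 155 155 154 153 153 153 155 153]
165 [ 16  16  16  15  12  13  35  82 108 107 108 108 111 109 107 107 107 109
 109 112 107  70  27  13  14  15  15  16  16  17]
178 [16 17 17 18 13 12 13 33 63 76 78 77 79 79 79 80 81 80 81 83 77 51 22 13
 14 15 15 17 15 14]
```

```bash
python3 -c "
from h import *
to(527.8,382.5,179,1.7)"
```

```text
t 2.87 P [478.3 375.6 351.9] yaw 1.63 F [ 0.2 -0.6 -0.3] w 40.0 j6 2.15
tx ty tz [ 49.7  -5.5 172.9] roll -0.01
```

Emit:
send_rows(
  targets=[0.47,25,-3,20,0,0.47,49.7,-5.5,45,0,0.47,49.7,-5.5,80,0,0.47,49.7,-5.5,110,0,0.47,49.7,-5.5,130,0,0.47,49.7,-5.5,145,0,0.47,49.7,-5.5,155,0,0.47,49.7,-5.5,163,0,0.47,49.7,-5.5,168,0,0.47,49.7,-5.5,172,0,0.47,49.7,-5.5,172,0,0.47,49.7,-5.5,172,0],
)

```text
t: 3.87
position: [527.4, 384.1, 180.3]
eef_rot: [-0.0, 1.0, 0.015, 0.0]
wrist_force: [-0.1, 0.7, 0.5]
grip_width: 40.0
grip_force: 0.0
```

Run:
```python
from h import *
to(527.8,382.5,179,1.7)
im=bot.snapshot('wrist');cv2.imwrite('pics/w3.png',im[:,:,::-1])
```

```text
t 3.87 P [527.4 384.1 180.3] yaw 1.73 F [-0.1  0.7  0.5] w 40.0 j6 2.11
tx ty tz [0.3 1.7 1.3] roll 0.01
```

View pics/w3.png

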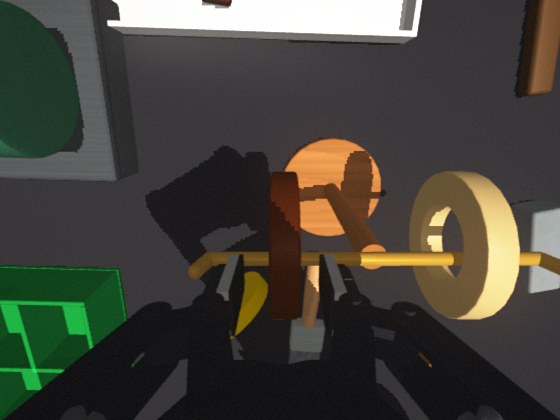

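The dark bangle's rim (284,240) sits midway between the open fingers (238 and 330), clear of the post and the upturned tip. I'll close on it.

Emit:
send_rows(
  targets=[0.3,0,0,1,0,0.1,0,0,1,0,0,0,0,1,0,0,0,0,1,0,0,0,0,1,0,0,0,0,1,0,0,0,0,1,0,0,0,0,1,0],
)

```text
t: 4.58
position: [527.3, 384.2, 179.1]
eef_rot: [-0.0, 1.0, 0.015, 0.0]
wrist_force: [-0.5, 0.3, 5.1]
grip_width: 14.5
grip_force: 62.0
```

Emit:
send_rows(
  targets=[0,0,0,-5,0,0,0,0,-10,0,0,0,0,-15,0,0,0,0,-20,0,0,0,0,-24,0,0,0,0,-27,0,0,0,0,-27,0,0,0,0,-27,0],
)

```text
t: 5.25
position: [527.2, 384.1, 205.7]
eef_rot: [-0.0, 1.0, 0.015, 0.0]
wrist_force: [-0.1, -0.8, -0.7]
grip_width: 14.4
grip_force: 61.3
```

Run:
```python
from h import *
to(527.4,384.1,207,1.7)
im=bot.snapshot('side')[95:215,190:350];im2=bot.snapshot('wrist')
cv2.imwrite('pics/s4.png',np.hstack([cv2.resize(im[:,:,::-1],(400,300),interpolation=cv2.INTER_CUBIC),cv2.resize(im2[:,:,::-1],(400,300))]))
```

```text
t 5.25 P [527.2 384.1 205.7] yaw 1.73 F [-0.1 -0.8 -0.7] w 14.4 j6 2.11
tx ty tz [ 0.2 -0.  -1.3] roll 0.01
```

View pics/s4.png

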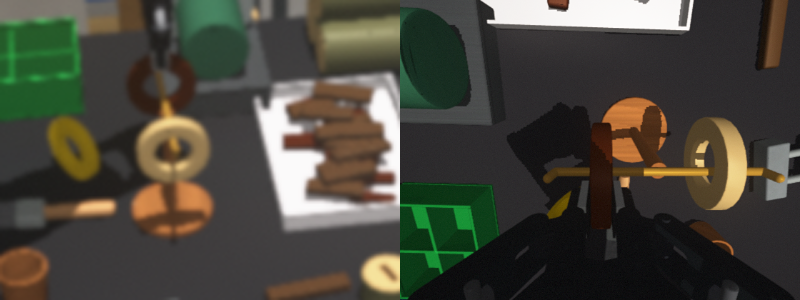

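The bangle is held at (600,180 in the right half) and free of the peg, with the force near zero. I'll move it out past the tip.

Emit:
send_rows(
  targets=[0,0,-8,0,0,0,0,-16,0,0,0,0,-24,0,0,0,0,-32,0,0,0,0,-40,0,0,0,0,-48,0,0,0,0,-56,0,0,0,0,-64,0,0,0,0,-72,0,0,0,0,-80,0,0,0,0,-80,0,0,0,0,-80,0,0],
)

```text
t: 6.35
position: [524.7, 464.4, 205.4]
eef_rot: [0.0, 1.0, 0.015, -0.0]
wrist_force: [0.1, -1.0, -1.0]
grip_width: 14.0
grip_force: 61.3
```

Emit:
send_rows(
  targets=[0,0,0,-20,0,0,0,0,-50,0,0,0,0,-80,0,0,0,0,-110,0,0,0,0,-120,0,0,-3,25,-125,0,0,-8,60,-125,0,0,-13,95,-125,0,0,-20,130,-125,-0.3,0,-27,165,-125,-0.6,0,-34,200,-125,-0.9,0,-41,235,-125,-1.2],
)

```text
t: 7.35
position: [490.2, 226.0, 330.2]
eef_rot: [0.0, 0.998, 0.068, -0.0]
wrist_force: [0.7, -0.3, 0.4]
grip_width: 14.8
grip_force: 61.4
```

Emit:
send_rows(
  targets=[0,-7,35,0,-0.3,0,-14,70,0,-0.6,0,-21,105,0,-0.9,0,-28,140,5,-1.2,0,-35,175,10,-1.2,0,-42,210,15,-1.2,0,-49,245,20,-1.2,0,-56,270,25,-1.2,0,-60,290,25,-1.2,0,-60,300,25,-1.2,0,-60,300,25,-1.2,0,-60,300,25,-1.2],
)

```text
t: 8.35
position: [471.9, -77.3, 305.6]
eef_rot: [-0.0, 0.993, 0.119, 0.0]
wrist_force: [0.1, 0.1, -0.6]
grip_width: 14.4
grip_force: 61.3
```

```bash
python3 -c "
from h import *
to(445,-85,290,13.9)"
```

```text
t 8.35 P [471.9 -77.3 305.6] yaw 13.68 F [ 0.1  0.1 -0.6] w 14.4 j6 1.09
tx ty tz [-27.9   1.1  15.6] roll -0.04
```

Run:
```python
from h import *
W=cal('wrist')
np.save('w5.npy',np.array([W[0],np.column_stack([W[1].ravel(),W[2].ravel(),[0,0,0]])]))
im=bot.snapshot('wrist');cv2.imwrite('pics/w5full.png',im[:,:,::-1])
o=cv2.resize(im[60:270,140:420,::-1],(800,600),interpolation=cv2.INTER_CUBIC);cv2.imwrite('pics/w5.png',o)
```

```text
(no output)
```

View pics/w5.png

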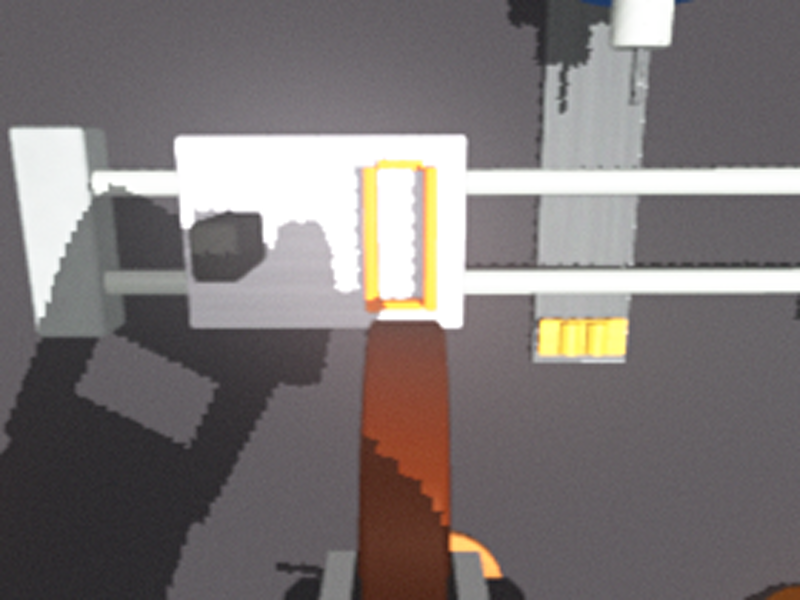

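The bangle hangs squarely in the gripper at (405,450). The pocket's cheek tops span u from 362 to 438 and v from 167 to 310. The carriage's corners are (176,136), (467,136), (463,327) and (190,327). The notch block is at (583,338).

Run:
```python
from h import *
a=np.load('w5.npy');W=(a[0],a[1][:,0],a[1][:,1]);f=lambda u,v,z:ray(W,(140+u/2.857,60+v/2.857),z)
c=np.array([f(u,v,36) for u,v in [(176,136),(467,136),(463,327),(190,327)]]);v=c[0]+c[3]-c[1]-c[2];yw=np.arctan2(-v[0],v[1])
print('cen',c.mean(0),np.linalg.norm(v)/2,np.degrees(yw))
q=np.array([f(u,v,64) for u,v in [(362,167),(438,167),(438,310),(365,310)]]);print('pocket',q.mean(0),np.linalg.norm(q[0]-q[3]),np.linalg.norm(q[0]-q[1]))
i=np.array([f(u,v,64) for u,v in [(378,238),(423,238)]]);print('inner mid',i.mean(0),np.linalg.norm(i[0]-i[1]))
for p,vv in((1,181.5),(1,281.5)):
    A,B=f(480,vv,20),f(790,vv,20);d=A-B;print('rod',np.degrees(np.arctan2(-d[0],d[1])))
print('rod mid x',f(500,231,24))
print('notch',f(583,338,25))
to(511.5,-66,200,13.9)
```

```text
cen [503.44162283 -30.43695892  36.        ] 135.00852813047226 13.718222949103698
pocket [512.41569051 -66.19701336  64.        ] 62.786188246636335 33.13154408809412
inner mid [513.39387754 -65.8357824   64.        ] 20.1240375881977
rod 13.71375166475551
rod 13.722241170544796
rod mid x [ 524.40815713 -113.40510486   24.        ]
notch [ 483.02502449 -169.01507257   25.        ]
t 8.4 P [471.9 -76.8 305.6] yaw 13.75 F [ 0.3  0.3 -0.3] w 14.4 j6 1.09
tx ty tz [ 41.   -1.  105.6] roll -0.03
```

Emit:
send_rows(
  targets=[0,15,-0.9,20,0,0,30,-0.9,45,0,0,41.6,-0.9,75,0,0,41.6,-0.9,105,0,0,41.6,-0.9,130,0,0,41.6,-0.9,145,0,0,41.6,-0.9,155,0,0,41.6,-0.9,155,0,0,41.6,-0.9,155,0],
)

```text
t: 9.15
position: [512.4, -66.1, 151.2]
eef_rot: [0.0, 0.993, 0.12, 0.0]
wrist_force: [0.1, 0.5, -0.2]
grip_width: 14.6
grip_force: 61.4
```

Run:
```python
from h import *
to(512.3,-66.1,114,13.72)
im=bot.snapshot('wrist')[110:320,140:420];im2=bot.snapshot('side')[205:295,215:335]
cv2.imwrite('pics/w6.png',np.hstack([cv2.resize(im[:,:,::-1],(400,300),interpolation=cv2.INTER_CUBIC),cv2.resize(im2[:,:,::-1],(400,300),interpolation=cv2.INTER_CUBIC)]))
```

```text
t 9.15 P [512.4 -66.1 151.2] yaw 13.78 F [ 0.1  0.5 -0.2] w 14.6 j6 1.13
tx ty tz [-0.1  0.  37.2] roll 0.01
```

View pics/w6.png

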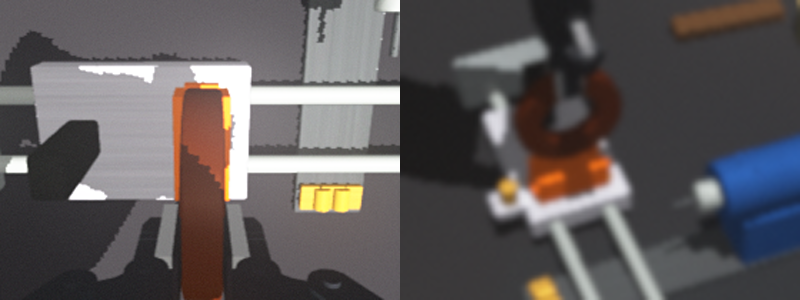

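The bangle (205,150) is centred over the orange pocket in both views. I'll lower it gently.

Emit:
send_rows(
  targets=[0,0,0,5,0,0,0,0,10,0,0,0,0,15,0,0,0,0,20,0,0,0,0,24,0,0,0,0,24,0,0,0,0,24,0],
)

```text
t: 9.83
position: [512.0, -66.7, 126.4]
eef_rot: [-0.0, 0.993, 0.12, -0.0]
wrist_force: [1.0, -0.7, -0.4]
grip_width: 14.5
grip_force: 61.4
```

Emit:
send_rows(
  targets=[0,0,0,3,0,0,0,0,6,0,0,0,0,9,0,0,0,0,11,0,0,0,0,12,0,0,0,0,12,0,0,0,0,12,0],
)

```text
t: 10.42
position: [512.1, -66.7, 114.7]
eef_rot: [-0.0, 0.993, 0.12, -0.0]
wrist_force: [0.4, -0.2, -0.9]
grip_width: 14.6
grip_force: 61.4
```

Emit:
send_rows(
  targets=[0,0,0,0.7,0,0,0,0,1.4,0,0,0,0,1.8,0,0,0,0,1.8,0],
)

```text
t: 10.75
position: [512.0, -66.6, 112.8]
eef_rot: [-0.0, 0.993, 0.12, -0.0]
wrist_force: [0.5, 0.6, -0.5]
grip_width: 14.2
grip_force: 61.4
```

Emit:
send_rows(
  targets=[0,0,0,0.5,0,0,0,0,1.0,0,0,0,0,1.0,0],
)

```text
t: 11.0
position: [512.0, -66.7, 111.8]
eef_rot: [-0.0, 0.993, 0.12, -0.0]
wrist_force: [-0.5, 0.4, -0.2]
grip_width: 14.2
grip_force: 61.4
```

Emit:
send_rows(
  targets=[0,0,0,0.5,0,0,0,0,1.0,0,0,0,0,1.0,0],
)

```text
t: 11.25
position: [512.3, -66.7, 111.4]
eef_rot: [0.0, 0.993, 0.12, 0.0]
wrist_force: [-2.8, -0.1, 4.9]
grip_width: 14.6
grip_force: 62.1
```

Contact is at TCP height 111.4, where the floor predicts about 112, with 5 N. Release.

Emit:
send_rows(
  targets=[0.25,0,0,0,0,0.35,0,0,0,0,0.4,0,0,0,0,0.4,0,0,0,0,0.4,0,0,0,0],
)

```text
t: 11.67
position: [512.0, -66.6, 110.8]
eef_rot: [-0.0, 0.993, 0.12, -0.0]
wrist_force: [0.1, -0.3, 0.5]
grip_width: 34.0
grip_force: 0.0
```

Emit:
send_rows(
  targets=[0.4,0,0,-8,0,0.4,0,0,-20,0,0.4,0,0,-40,0,0.4,0,0,-70,0,0.4,0,0,-100,0,0.4,0,0,-130,0,0.4,-15,0,-145,0,0.4,-30,0,-145,0,0.4,-30,0,-145,0,0.4,-30,0,-145,0],
)

```text
t: 12.5
position: [482.8, -73.8, 256.5]
eef_rot: [0.0, 0.993, 0.119, 0.0]
wrist_force: [0.8, 0.5, -0.7]
grip_width: 34.6
grip_force: 0.0
```

Run:
```python
from h import *
W=cal('wrist')
np.save('w7.npy',np.array([W[0],np.column_stack([W[1].ravel(),W[2].ravel(),[0,0,0]])]))
to(493.5,6.6,200,13.72)
im=bot.snapshot('wrist')[20:260,120:440];im2=bot.snapshot('side')[205:295,215:335]
cv2.imwrite('pics/w7.png',np.hstack([cv2.resize(im[:,:,::-1],(480,360),interpolation=cv2.INTER_CUBIC),cv2.resize(im2[:,:,::-1],(320,360),interpolation=cv2.INTER_CUBIC)]))
```

```text
t 12.5 P [482.8 -73.8 256.5] yaw 13.71 F [ 0.8  0.5 -0.7] w 34.6 j6 1.1
tx ty tz [ 29.5 -75.6  56.5] roll -0.0
```

View pics/w7.png

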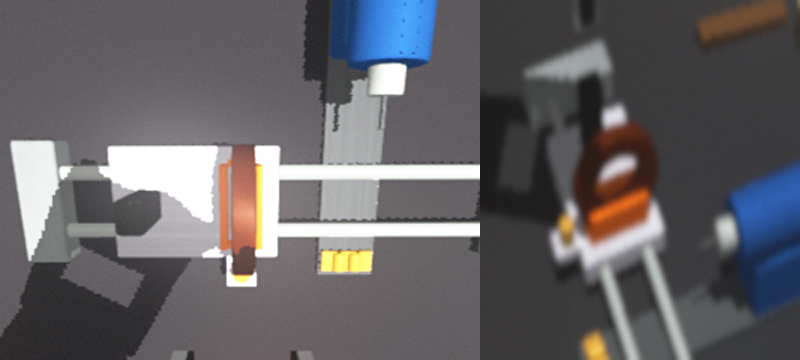

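The bangle stands upright in its pocket between the cheeks (243,210). The carriage is still at the loading end and the handle is at (137,212). That was the tenth picture, so I'll work from state numbers from here. Next, the handle.

Emit:
send_rows(
  targets=[0.5,15,-35,10,0,0.5,30.8,-75.5,20,0,0.5,30.8,-75.5,50,0,0.5,30.8,-75.5,80,0,0.5,30.8,-75.5,105,0,0.5,30.8,-75.5,125,0,0.5,30.8,-75.5,140,0,0.5,30.8,-75.5,150,0,0.5,30.8,-75.5,160,0,0.5,30.8,-75.5,170,0,0.5,30.8,-75.5,180,0,0.5,30.8,-75.5,180,0],
)

```text
t: 13.6
position: [494.3, 6.9, 74.2]
eef_rot: [-0.0, 0.993, 0.12, -0.001]
wrist_force: [-0.7, -0.0, -1.3]
grip_width: 42.6
grip_force: 0.0
```

Emit:
send_rows(
  targets=[0.5,0,0,0,0,0.4,0,0,0,0,0.35,0,0,0,0,0.3,0,0,0,0,0.25,0,0,0,0,0.2,0,0,0,0,0.1,0,0,0,0,0,0,0,0,0,0,0,0,0,0,0,0,0,0,0],
)

```text
t: 14.43
position: [495.1, 6.8, 76.4]
eef_rot: [0.0, 0.993, 0.12, 0.0]
wrist_force: [-1.5, 0.3, 6.0]
grip_width: 19.3
grip_force: 59.0
```

```bash
python3 -c "
from h import *
to(494.8,6.8,75,13.72)"
```

```text
t 14.43 P [495.1   6.8  76.4] yaw 13.74 F [-1.5  0.3  6. ] w 19.3 j6 1.27
tx ty tz [-0.3 -0.   1.4] roll 0.0
```

Emit:
send_rows(
  targets=[0,0,1,0,0,0,0,3,0,0,0,0,6,0,0,0,0,9,0,0,0,0,12,0,0,0,0,15,0,0,0,0,18,0,0,0,0,21,0,0,0,0,24,0,0,0,0,27,0,0,0,0,29,0,0,0,0,30,0,0],
)

```text
t: 15.43
position: [502.3, -22.5, 76.4]
eef_rot: [0.0, 0.993, 0.12, 0.0]
wrist_force: [-1.8, 0.8, 5.6]
grip_width: 18.9
grip_force: 58.9
```

Emit:
send_rows(
  targets=[0,0,1,0,0,0,0,3,0,0,0,0,6,0,0,0,0,9,0,0,0,0,12,0,0,0,0,15,0,0,0,0,18,0,0,0,0,21,0,0,0,0,24,0,0,0,0,27,0,0,0,0,29,0,0,0,0,30,0,0],
)

```text
t: 16.43
position: [509.5, -51.6, 76.4]
eef_rot: [0.0, 0.993, 0.12, 0.0]
wrist_force: [-0.0, 0.9, 6.1]
grip_width: 19.0
grip_force: 58.9
```

```bash
cat >> h.py <<'E'
def pr():
    s=bot.get_state();d=np.array(s['position'])-[495.1,6.8,76.4];a=np.radians(13.74);u=np.array([np.sin(a),-np.cos(a),0]);x=np.array([np.cos(a),np.sin(a),0])
    f=np.array(s['wrist_force']);print('t',round(s['t'],2),'s',round(d@u,2),'lat',round(d@x,2),'push(against)',round(-f@u,2),'Flat',round(f@x,2),'fz',round(f[2],1),'w',round(s['grip_width'],1))
E
python3 -c "
from h import *
pr()"
```

```text
t 16.43 s 60.17 lat 0.11 push(against) 0.85 Flat 0.19 fz 6.1 w 19.0
```

Emit:
send_rows(
  targets=[0,0,2,0,0,0,0,4,0,0,0,0,6,0,0,0,0,8,0,0,0,0,10,0,0,0,0,11,0,0,0,0,12,0,0],
)

```text
t: 17.02
position: [512.4, -63.2, 76.4]
eef_rot: [0.0, 0.993, 0.12, 0.0]
wrist_force: [-0.2, 1.1, 5.2]
grip_width: 19.2
grip_force: 58.8
```

Emit:
send_rows(
  targets=[0,0,1,0,0,0,0,2,0,0,0,0,3,0,0,0,0,3,0,0],
)

```text
t: 17.35
position: [513.1, -66.2, 76.4]
eef_rot: [0.0, 0.993, 0.12, 0.001]
wrist_force: [0.8, -1.2, 5.6]
grip_width: 19.2
grip_force: 58.9
```

Emit:
send_rows(
  targets=[0,0,1,0,0,0,0,2,0,0,0,0,3,0,0,0,0,3,0,0],
)

```text
t: 17.68
position: [513.8, -69.1, 76.4]
eef_rot: [0.0, 0.993, 0.12, 0.001]
wrist_force: [-0.2, -0.8, 4.9]
grip_width: 18.8
grip_force: 58.8
```

Emit:
send_rows(
  targets=[0,0,1,0,0,0,0,2,0,0,0,0,2,0,0],
)

```text
t: 17.93
position: [514.3, -71.0, 76.4]
eef_rot: [0.0, 0.993, 0.12, 0.001]
wrist_force: [0.1, 0.6, 6.0]
grip_width: 19.4
grip_force: 58.9
```

```bash
python3 -c "
from h import *
pr()"
```

```text
t 17.93 s 80.09 lat 0.17 push(against) 0.52 Flat 0.26 fz 6.0 w 19.4
```

Emit:
send_rows(
  targets=[0,0,0.7,0,0,0,0,1.4,0,0],
)

```text
t: 18.1
position: [514.5, -71.8, 76.4]
eef_rot: [-0.0, 0.993, 0.12, 0.0]
wrist_force: [-2.0, 6.1, 7.5]
grip_width: 19.3
grip_force: 59.2
```

Emit:
send_rows(
  targets=[0,0,0.7,0,0,0,0,1.4,0,0],
)

```text
t: 18.27
position: [514.8, -73.1, 76.4]
eef_rot: [-0.0, 0.993, 0.12, 0.0]
wrist_force: [-1.4, 6.0, 7.7]
grip_width: 19.1
grip_force: 59.1
```

Emit:
send_rows(
  targets=[0,0,0.7,0,0,0,0,1.4,0,0],
)

```text
t: 18.43
position: [515.2, -74.5, 76.4]
eef_rot: [-0.0, 0.993, 0.12, 0.0]
wrist_force: [-1.3, 4.1, 6.3]
grip_width: 19.5
grip_force: 59.1
```

Emit:
send_rows(
  targets=[0,0,0.7,0,0,0,0,1.4,0,0],
)

```text
t: 18.6
position: [515.6, -76.0, 76.5]
eef_rot: [-0.0, 0.993, 0.12, 0.001]
wrist_force: [-1.0, 2.8, 4.8]
grip_width: 19.2
grip_force: 59.0
```

```bash
python3 -c "
from h import *
pr()"
```

```text
t 18.6 s 85.31 lat 0.2 push(against) 3.0 Flat -0.28 fz 4.8 w 19.2
```

The first hump was struck at s ≈ 80.5, so the notch is expected at about 95.5.

Emit:
send_rows(
  targets=[0,0,0.7,0,0,0,0,1.4,0,0],
)

```text
t: 18.77
position: [515.9, -77.5, 76.4]
eef_rot: [0.0, 0.993, 0.12, 0.001]
wrist_force: [-0.9, 1.6, 5.6]
grip_width: 19.4
grip_force: 59.0
```

Emit:
send_rows(
  targets=[0,0,0.7,0,0,0,0,1.4,0,0],
)

```text
t: 18.93
position: [516.3, -78.9, 76.4]
eef_rot: [0.0, 0.993, 0.12, 0.001]
wrist_force: [1.2, 0.7, 4.2]
grip_width: 19.3
grip_force: 58.9
```

Emit:
send_rows(
  targets=[0,0,0.7,0,0,0,0,1.4,0,0],
)

```text
t: 19.1
position: [516.6, -80.4, 76.4]
eef_rot: [0.0, 0.993, 0.12, 0.001]
wrist_force: [-0.1, -1.0, 5.1]
grip_width: 19.2
grip_force: 58.9
```

Emit:
send_rows(
  targets=[0,0,0.7,0,0,0,0,1.4,0,0],
)

```text
t: 19.27
position: [517.0, -82.0, 76.4]
eef_rot: [0.0, 0.993, 0.12, 0.001]
wrist_force: [0.4, -0.8, 5.1]
grip_width: 18.8
grip_force: 58.9
```

Emit:
send_rows(
  targets=[0,0,0.7,0,0,0,0,1.4,0,0],
)

```text
t: 19.43
position: [517.4, -83.4, 76.4]
eef_rot: [0.0, 0.993, 0.12, 0.001]
wrist_force: [0.8, -2.3, 5.5]
grip_width: 19.1
grip_force: 58.9
```

```bash
python3 -c "
from h import *
pr()"
```

```text
t 19.43 s 92.92 lat 0.22 push(against) -2.39 Flat 0.28 fz 5.5 w 19.1
```

Emit:
send_rows(
  targets=[0,0,0.5,0,0,0,0,1,0,0],
)

```text
t: 19.6
position: [517.6, -84.5, 76.4]
eef_rot: [0.0, 0.993, 0.12, 0.001]
wrist_force: [1.9, -3.9, 4.8]
grip_width: 19.1
grip_force: 58.9
```

Emit:
send_rows(
  targets=[0,0,0.5,0,0,0,0,1,0,0],
)

```text
t: 19.77
position: [517.8, -85.1, 76.4]
eef_rot: [0.0, 0.993, 0.12, 0.001]
wrist_force: [-0.4, 2.5, 6.9]
grip_width: 19.2
grip_force: 59.2
```

```bash
python3 -c "
from h import *
pr()"
```

```text
t 19.77 s 94.64 lat 0.21 push(against) 2.53 Flat 0.23 fz 6.9 w 19.2
```

The push turned from −4.3 to +2.5 N, so the ball has seated. I'll let it settle and read the force.

Emit:
send_rows(
  targets=[0,0,-0.3,0,0,0,0,-0.3,0,0,0,0,-0.3,0,0,0,0,-0.3,0,0],
)

```text
t: 20.1
position: [517.7, -84.9, 76.4]
eef_rot: [0.0, 0.993, 0.12, 0.001]
wrist_force: [0.1, -2.2, 5.6]
grip_width: 19.0
grip_force: 59.0
```

Run:
```python
from h import *
pr()
im=bot.snapshot('top');a=cv2.imread('pics/top0.png')[:,:,::-1]
cv2.imwrite('pics/top9.png',im[:,:,::-1])
T=cal('top');a_=np.radians(13.72);u=np.array([np.sin(a_),-np.cos(a_),0])
P=np.array([512.3,-66.1,0])+94.4*u
print('pred ring top px',proj(T,[P+[0,0,128],P+[0,0,36]]).round(0))
# dark-brown ring blob and pale ring in top view
hsv=cv2.cvtColor(im,cv2.COLOR_RGB2HSV)
m=((hsv[...,0]<10)&(hsv[...,1]>120)&(hsv[...,2]>30)&(hsv[...,2]<140)).astype(np.uint8);m[:, :260]=0;m[:190]=0;m[270:]=0;m[:,370:]=0
n,l,st,c=cv2.connectedComponentsWithStats(m);print([(s.tolist(),q.round(0).tolist()) for s,q in zip(st[1:],c[1:]) if s[4]>20])
d=np.abs(im.astype(int)-a).sum(2);print('pale region diff',d[205:250,176:200].mean(),'whole-left',d[60:120,230:420].mean())
```

```text
t 20.1 s 94.49 lat 0.21 push(against) -2.13 Flat -0.37 fz 5.6 w 19.0
pred ring top px [[344. 214.]
 [340. 220.]]
[]
pale region diff 1.1916666666666667 whole-left 1.0316666666666667
```

Run:
```python
from h import *
S=cal('side');a_=np.radians(13.72);u=np.array([np.sin(a_),-np.cos(a_),0]);x=np.array([np.cos(a_),np.sin(a_),0])
im=bot.snapshot('side')
P=np.array([512.3,-66.1,82])+94.4*u;t=np.linspace(0,2*np.pi,12,endpoint=False)
uv=proj(S,[P+35*(np.cos(k)*x+np.sin(k)*np.array([0,0,1])) for k in t]).round().astype(int)
print([(tuple(p),im[p[1],p[0]].tolist()) for p in uv.tolist()]);c=proj(S,[P])[0].round().astype(int);print('hole',c,im[c[1],c[0]])
pr()
```

```text
[((290, 269), [54, 29, 23]), ((288, 265), [58, 31, 23]), ((284, 263), [78, 37, 25]), ((278, 264), [83, 40, 26]), ((271, 267), [83, 38, 25]), ((267, 271), [67, 34, 23]), ((266, 276), [56, 31, 23]), ((267, 280), [56, 30, 22]), ((272, 281), [150, 65, 25]), ((278, 281), [227, 107, 29]), ((284, 278), [203, 90, 28]), ((288, 273), [55, 30, 23])]
hole [278 272] [151 118 111]
t 20.2 s 94.49 lat 0.2 push(against) -1.55 Flat 0.18 fz 5.5 w 19.0
```

The side image shows brown ring pixels all round the predicted upright circle, with the orange cheek below and the hole open. The bangle is in its pocket, the ball is seated and the handle is gripped, so I'm handing it in.

```bash
python3 -c "
from station import bot
print(bot.finish_job())"
```

```text
the job is handed in; nothing more can be done
None
```

The job is handed in at about 20 s on the robot's clock: the dark bangle stands upright in its pocket and the carriage is at the notch, with the push swing from −4 to +2.5 N showing the ball seated. The gripper still holds the handle; the pale bangle did not move in the top view, and I did not re-check the other bystanders one by one.

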